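# Drop the brass idler shaft down the ring gauge

### The job

Size the brass-coloured shaft on the ring gauge: pick it up, keep it upright and lower it gently from above through the gauge's rings until one of them stops it, and only then let go, leaving it standing there. Leave the steel and the black shaft standing where they are.

Things in the scene. Friction and masses are not known exactly. Their poses are not given: they have to be found in the camera images.
- brass_shaft_mid (a point): Brass-coloured plain round shaft, 30 mm in diameter, 140 mm long, about 0.5 kg, loose, standing on its flat end on the bench. This point is its centre, 70 mm above its foot; z points up along it. Grip it 30 to 45 mm above this point, so that the fingers stay clear of the gauge's top ring (when stopped, its top stands 80 mm above that ring).
- stop_ring (a point): Fixed blue ring gauge: four level rings on one upright axis, 8 mm thick, 86 mm across. From the top: yellow, bore 60, top face 130 mm above the bench; green, bore 46 (100 up); red, bore 20 (70 up); grey, bore 12 (40 up). A 30 mm shaft stops on the red one. This point: on the axis, upper face of the red ring; z up. A column no higher than the yellow ring stands 53 to 75 mm out on its own -x side.
- steel_shaft_mid (a point): A bystander to leave alone: bright steel round shaft, 24 mm in diameter, 140 mm long, standing loose on the bench. This point is its centre, 70 mm above its foot; z up along it.
- black_shaft_mid (a point): A bystander to leave alone: black round shaft, 44 mm in diameter, 120 mm long, standing loose on the bench. This point is its centre, 60 mm above its foot; z up along it.
Not all that is in view belongs to the job. There is more than one size of the part that bears black_shaft_mid; the job needs the middle-sized. Of the things that look like the part that bears brass_shaft_mid, the largest one is meant.

How it is judged:
By the outcome, as a careful person would: the job done as asked, in the order asked, and still so for the second after the job is handed in, with the robot touching nothing.
It also fails if it takes over 38 s, if anything falls off the work surface, if the arm or the gripper's body presses on something with over 40 N, if the wrist force passes 120 N, or if a joint passes its speed limit or range.

### The arm

A 6-joint arm with a two-finger parallel gripper is mounted at the origin on the work surface. World frame = base frame: x ahead of the robot, y to its left, z up, the work surface at z = 0. Lengths are in m, angles in rad, forces in N, time in s.
With the tool pointing down it reaches from about 0.25 to 0.725 m from the base axis. Payload 4 kg.
Tool frame: the origin (TCP) lies midway between the tips of the shut fingers; the grasp point (between the pads) lies 19 mm behind it; y points along the fingers, z is the direction in which the jaws open and shut, and the axes are right-handed (so a half turn about y gives the same grasp; the last joint's range is limited). The gripper opens to 85 mm and grips with 20 to 120 N. Pads are 22 mm wide; open, the fingers measure 114 mm over their backs; the gripper's body (76 mm by 85 mm) begins 54 mm behind the grasp point. The pads swing forward as they close: fully open they stand 13 mm farther back than shut.
Start: joints at [1.269, 0.241, 0.005, 1.335, 0, 1.571], TCP at [0.149, 0.477, 0.231] pointing down, gripper open.
Joint ranges: [-2.72, 2.72], [-1.05, 1.87], [-1.09, 1.28], [-1.99, 2.15], [-1.42, 1.44], [-3.14, 3.14]. Speed limits (rad/s): [2.79, 2.79, 3.14, 3.14, 3.14, 3.14].

### API

Orientations are given as a unit quaternion [x, y, z, w].
In Python, from workcell import bot gives the robot as it stands. The module is installed in compiled form; this text tells all that it offers.
- The arm moves only by the shell command python3 -m handwheel 'ROWS' [OPENING]. ROWS is JSON, a list of rows, each a list of 6 numbers: the shift along the tool's x, y, z in units of 25 mm (1.0 is 25 mm), then the turn, a rotation vector about the tool's x, y, z in units of 10 degrees (1.0 is 10 degrees). A call has exactly 5 rows; each row is the pose to reach, as a shift and turn from the pose commanded when the call began, along the tool's axes at that moment; what a row does not reach only later rows make up. A row lasts 1/8 s, in which the tool goes at most 62.5 mm and 10.7 degrees, less where a joint would pass 70% of its speed; a pose out of reach is approached as far as the arm can. A call with a gripper value outside its range is refused whole. OPENING is the gripper command: -1 is shut, 1 is fully open, values between are in proportion, set as the call begins (- or left out, the last holds). The fingers move at their own pace and stop on an object; the grip force is fixed at half the most. Time passes only in rows, so rows that repeat a pose let the fingers close, or fill a call up. It gives the time, the measured TCP pose, the force and the opening at its end, in the units of the state.
- bot.get_obs(): the state, without advancing time (a new reading comes with each control period).
- bot.camera(name): name is "scene" or "top"; returns a dict with "color" (384x512x3 uint8, red, green, blue), "fx", "fy", "cx", "cy" (pixels), "rvec" (rotation vector, rad) and "tvec" (3), from world to camera coordinates, as OpenCV has them. Camera axes: x right, y down, z forward; pixel columns grow to the right and rows downward; lengths in m; the calibration is good to about 2 mm. A picture is of the moment at which its call begins. There is no depth.
- bot.job_done(): hands the job in, once; it reports no verdict.
The state is a dict: "clock": time; "joint_pos": joint angles; "joint_vel": joint speeds; "tau": joint torques, N m; "eef_pos": TCP position; "tool_rot": TCP orientation; "ft_force": force on the tool from outside, world axes, zero at the start; "ft_torque": the same for the moment, N m; "grip_width": finger opening in m.
Only numpy, scipy, OpenCV 4.12 (cv2) and the standard library are available. Lean on these libraries where they do the work, as an engineer would, in place of code of your own. Each camera call takes 0.05 s, during which the arm holds its last target.

## Working session

There is one attempt and no reset: what is moved stays moved. The work goes in short steps, Python scripts to look and compute and a shell command to move; the robot and the scene stay as the last step left them, time stands still between calls to the robot, and variables do not carry over. Pictures are saved under pics/ and viewed, and the job is handed in when it is done.

```bash
mkdir -p pics; python3 - <<'E'
from workcell import bot
import cv2,numpy as np,json
o=bot.get_obs()
print({k:np.round(v,4).tolist() for k,v in o.items()})
for n in("scene","top"):
    c=bot.camera(n); cv2.imwrite(f"pics/{n}0.png",c["color"][:,:,::-1])
    np.savez(f"{n}0.npz",**c); print(n,c["fx"],c["cx"],c["cy"],c["rvec"],c["tvec"])
E
```

```text
{'clock': 0.0, 'joint_pos': [1.269, 0.2414, 0.0037, 1.3352, 0.0, 1.5708], 'joint_vel': [0.0006, -0.0001, -0.002, 0.0003, 0.0005, 0.0003], 'tau': [-0.0002, -37.2318, 25.2408, 0.0171, 0.0, -0.0], 'eef_pos': [0.1484, 0.4768, 0.2304], 'tool_rot': [0.6998, -0.1064, 0.1062, -0.6983], 'ft_force': [-0.4387, -0.5703, 0.3093], 'ft_torque': [0.0543, 0.0224, -0.0082], 'grip_width': 0.0859}
scene 351.6243735036648 256.99585141340333 193.3976653587083 [ 1.57351644  2.0596149  -0.75272732] [ 0.12131402 -0.35506673  1.10065565]
top 456.4382198547566 257.49977400819415 198.77548539341726 [ 2.17770523 -2.21094303  0.0425854 ] [0.0338668  0.53976948 1.03245873]
```

View pics/scene0.png

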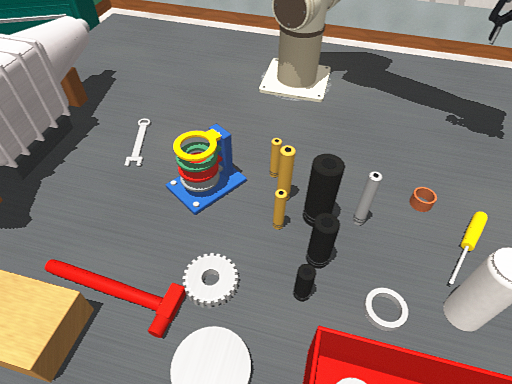

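View pics/top0.png

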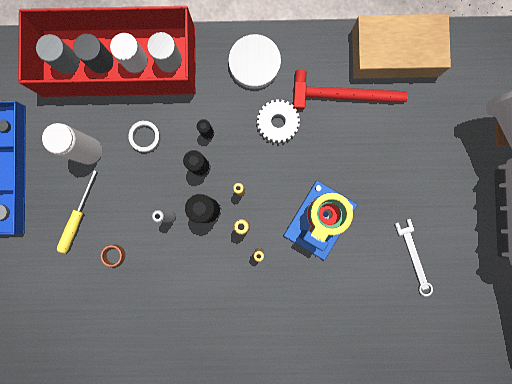

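Brass candidates (top view): A (238,188), B (242,228), C (258,256). In the scene view they are (280,195), (287,150) and (277,143). B looks largest. I'll check it in a crop and measure.

```bash
cat > h.py <<'E'
import cv2,numpy as np
def load(n): return dict(np.load(n+".npz"))
def P(c,X):
    K=np.array([[c["fx"],0,c["cx"]],[0,c["fy"],c["cy"]],[0,0,1]])
    return cv2.projectPoints(np.float64(X).reshape(-1,1,3),c["rvec"],c["tvec"],K,None)[0][:,0]
def ray(c,u,v,z):
    R=cv2.Rodrigues(c["rvec"])[0];o=-R.T@c["tvec"]
    d=R.T@np.array([(u-c["cx"])/c["fx"],(v-c["cy"])/c["fy"],1]);return o+d*(z-o[2])/d[2]
E
python3 - <<'E'
from h import *
t=load("top0");s=load("scene0")
a=t["color"][165:275,140:365,::-1];b=s["color"][120:280,160:400,::-1]
a=cv2.resize(a,None,fx=3,fy=3,interpolation=cv2.INTER_CUBIC)[:, :675];b=cv2.resize(b,None,fx=2.8,fy=2.8,interpolation=cv2.INTER_CUBIC)
cv2.imwrite("pics/a.png",a);cv2.imwrite("pics/b.png",b);print(a.shape,b.shape)
E
```

```text
(330, 675, 3) (448, 672, 3)
```

View pics/a.png

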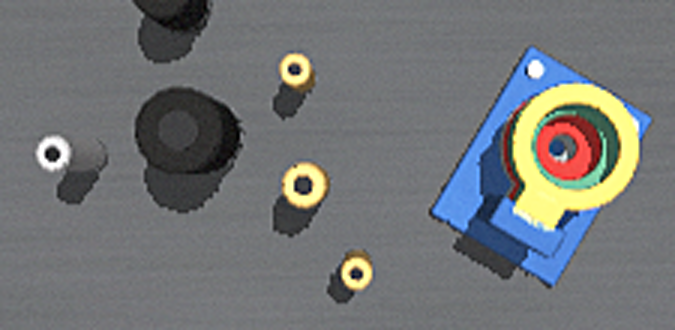

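View pics/b.png

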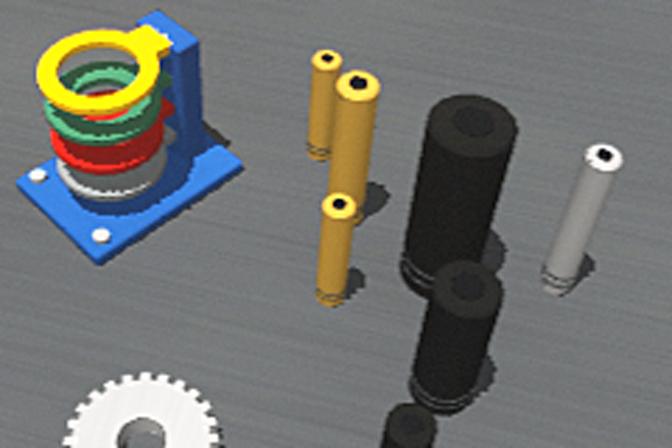

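```bash
python3 - <<'E'
from h import *
t=load("top0");s=load("scene0")
def ctr(c,u,v,z):return ray(c,u,v,z)
print("brass top",ray(t,241.2,226.8,.14),ray(s,287.9,150.5,.14))
print("A",ray(t,238.1,188.1,.1),ray(s,160+338/2.8,120+206/2.8,.1))
print("C",ray(t,258.6,255.9,.1),ray(s,160+326/2.8,120+59/2.8,.1))
print("blk",ray(t,201,208.3,.16),"steel",ray(t,157.3,216.2,.14))
# brass top diameter, yellow mask
for n,c,z,(u0,v0,u1,v1) in(("top",t,.130,(300,185,362,245)),("scene",s,.130,(168,125,228,166))):
    h=cv2.cvtColor(c["color"],cv2.COLOR_RGB2HSV)
    m=cv2.inRange(h,(24,120,120),(35,255,255));mm=np.zeros_like(m);mm[v0:v1,u0:u1]=m[v0:v1,u0:u1]
    cs,_=cv2.findContours(mm,cv2.RETR_CCOMP,cv2.CHAIN_APPROX_NONE)
    for k in cs:
        if len(k)<30: continue
        X=np.array([ray(c,u,v,z)[:2] for u,v in k[:,0]])
        # robust circle fit
        from scipy.optimize import least_squares
        r=least_squares(lambda p:np.hypot(X[:,0]-p[0],X[:,1]-p[1])-p[2],[*X.mean(0),.035],loss="soft_l1",f_scale=.001)
        print(n,len(k),r.x,"rms",np.sqrt(np.mean(r.fun**2)))
# brass top
for n,c,(u0,v0,u1,v1) in(("top",t,(230,215,254,238)),):
    h=cv2.cvtColor(c["color"],cv2.COLOR_RGB2HSV)
    m=cv2.inRange(h,(10,80,80),(35,255,255))[v0:v1,u0:u1]
    for r in m: print("".join("#" if x else "." for x in r))
E
```

```text
brass top [0.4785736  0.05830361 0.14      ] [0.48299591 0.06186728 0.14      ]
A [0.5592444  0.06548379 0.1       ] [0.55961009 0.06724074 0.1       ]
C [0.41687096 0.02455733 0.1       ] [0.41596053 0.02638044 0.1       ]
blk [0.51634667 0.13600798 0.16      ] steel [0.50234577 0.22669879 0.14      ]
top 41 [ 0.46588025 -0.09911916  0.01068857] rms 0.003116208796342724
top 45 [ 0.51535225 -0.11940861  0.05399221] rms 0.0016622544911012224
scene 113 [ 0.50385443 -0.12238594  0.04181865] rms 0.00458769838675348
scene 74 [ 0.50436709 -0.12285374  0.03077079] rms 0.0008195284228687402
........................
........................
........................
........................
..........#####.........
........#########.......
......############......
.....##############.....
.....########.#####.....
....#####....#######....
....###.......######....
....###.......######....
....###.......######....
....#.#.......#####.....
....######...#.####.....
.....#############......
......############......
......##########........
........#######.........
.........#.##...........
........................
........................
........................
```

```bash
cat >> h.py <<'E'
from scipy.optimize import least_squares
from scipy.spatial.transform import Rotation as Ro
def tri(t,s,a,b): return least_squares(lambda X:np.r_[P(t,X)[0]-a,P(s,X)[0]-b],[.48,0,.1])
def need(o,pos,jaw_deg,k=None):
    """shift/turn in row units to put TCP at pos, tool down, jaw axis at jaw_deg (mod 180)"""
    R=Ro.from_quat(o["tool_rot"]);best=None
    for d in(0,180):
        a=np.radians(jaw_deg+d);z=np.array([np.cos(a),np.sin(a),0]);y=np.array([0,0,-1.]);x=np.cross(y,z)
        G=Ro.from_matrix(np.c_[x,y,z]);r=(R.inv()*G).as_rotvec()
        if best is None or np.linalg.norm(r)<np.linalg.norm(best): best=r
    return np.round(R.inv().apply(np.array(pos)-o["eef_pos"])/.025,2),np.round(np.degrees(best)/10,2)
E
python3 - <<'E'
from h import *
from workcell import bot
t=load("top0");s=load("scene0")
for n,a,b in(("B",(241.2,226.8),(287.9,150.5)),("A",(238.1,188.1),(160+338/2.8,120+206/2.8)),("C",(258.6,255.9),(160+326/2.8,120+59/2.8)),("blk",(201,208.3),(160+472/2.8,120+118/2.8)),("blk2",(193.5,160),(160+467/2.8,120+288/2.8)),("steel",(157.5,216),(160+603/2.8,120+157/2.8))):
    r=tri(t,s,a,b);print(n,r.x,r.fun)
print("gauge top",ray(t,332,213.7,.13))
o=bot.get_obs();print(Ro.from_quat(o["tool_rot"]).as_matrix().round(3))
for j in(100,110,118): print(j,need(o,(.480,.060,.231),j))
E
```

```text
B [0.47826558 0.05991839 0.13548395] [-0.70164156  0.13107846 -0.6875666  -0.03222985]
A [0.5591306  0.06643304 0.09926627] [-0.43304733  0.08525756 -0.39273855 -0.01830296]
C [0.41672636 0.0254891  0.10048127] [-0.44708751  0.09432905 -0.47009965 -0.02173013]
blk [0.51608575 0.13883542 0.16018927] [-1.44818871  0.15206098 -1.31085712 -0.06441077]
blk2 [0.61764958 0.15757488 0.11724048] [-0.64303462  0.06498695 -0.52133973 -0.02567471]
steel [0.50279063 0.2283215  0.13618477] [-0.57440489  0.00677364 -0.50456138 -0.02615028]
gauge top [ 0.50219332 -0.12565209  0.13      ]
[[ 0.955 -0.001  0.297]
 [-0.297 -0.002  0.955]
 [-0.    -1.    -0.002]]
100 (array([ 17.62,   0.  , -11.98]), array([ 0.01, -2.73, -0.  ]))
110 (array([ 17.62,   0.  , -11.98]), array([ 0.01, -3.73, -0.  ]))
118 (array([ 17.62,   0.  , -11.98]), array([ 0.01, -4.53, -0.  ]))
```

```bash
python3 -m handwheel '[[1.2,0,-0.8,0,-0.3,0],[2.8,0,-1.9,0,-0.8,0],[4.7,0,-3.2,0,-1.3,0],[6.5,0,-4.4,0,-1.9,0],[8,0,-5.4,0,-2.2,0]]' 1; python3 -c "
from workcell import bot
from h import *
o=bot.get_obs();print(o['joint_pos'],need(o,(.480,.060,.231),118))"
```

```text
clock: 0.72
eef_pos: [0.3001, 0.2872, 0.231]
tool_rot: [0.707, 0.029, -0.03, -0.706]
ft_force: [1.2, -0.4, -0.1]
grip_width: 0.0855
[ 7.63605560e-01  7.36711936e-02 -1.96444605e-01  1.30127345e+00
 -1.42039853e-04  6.79959635e-01] (array([ 6.41,  0.  , -9.66]), array([ 0.  , -2.32, -0.  ]))
```

```bash
python3 -m handwheel '[[1.3,0,-1.9,0,-0.9,0],[2.5,0,-3.8,0,-1.8,0],[3.8,0,-5.8,0,-2.7,0],[5,0,-7.6,0,-3.6,0],[6,0,-9.1,0,-4.5,0]]' 0.5; python3 - <<'E'
from workcell import bot
from h import *
o=bot.get_obs();print(o['eef_pos'],o['joint_pos'].round(3) if hasattr(o['joint_pos'],'round') else o['joint_pos'],need(o,(.480,.060,.231),140))
for n in("scene","top"):
    c=bot.camera(n); np.savez(n+"1.npz",**c)
    im=c["color"][:,:,::-1]; im=im[140:300,150:350] if n=="top" else im[90:250,170:370]
    cv2.imwrite(f"pics/{n}1.png",cv2.resize(im,None,fx=3.5,fy=3.5,interpolation=cv2.INTER_CUBIC))
E
```

```text
clock: 1.35
eef_pos: [0.466, 0.0764, 0.231]
tool_rot: [-0.643, -0.295, 0.295, 0.643]
ft_force: [-0.0, 1.4, 0.3]
grip_width: 0.0642
[0.46595845 0.07644036 0.23104202] [ 0.162  0.186 -0.065  1.32   0.    -0.698] (array([-0.13,  0.  , -0.85]), array([-0.  , -0.07, -0.  ]))
```

View pics/scene1.png

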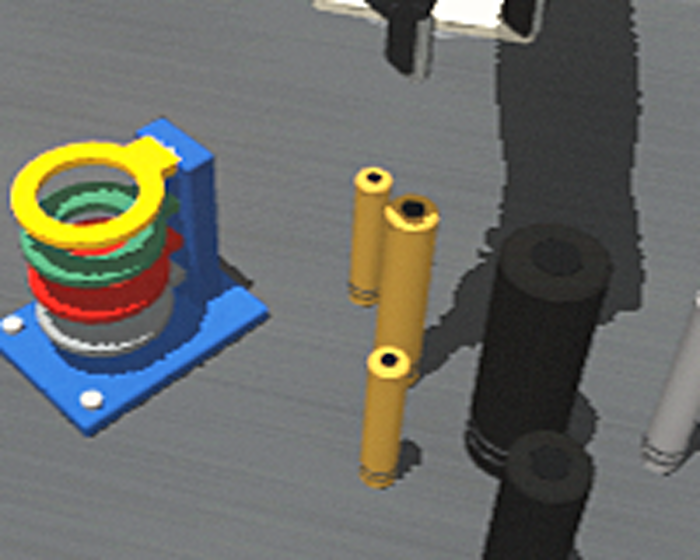

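View pics/top1.png

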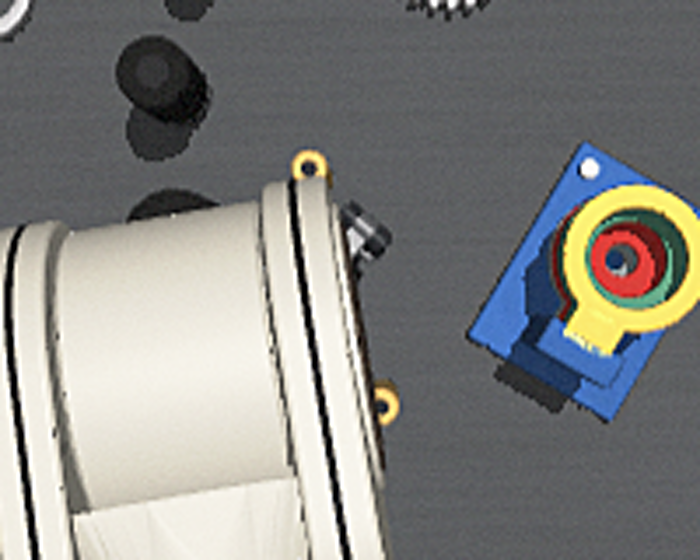

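```bash
python3 -m handwheel '[[-0.13,0,-0.4,0,-0.07,0],[-0.13,0,-0.8,0,-0.07,0],[-0.13,0.5,-0.85,0,-0.07,0],[-0.13,1.2,-0.85,0,-0.07,0],[-0.13,1.7,-0.85,0,-0.07,0]]'; python3 - <<'E'
from workcell import bot
from h import *
o=bot.get_obs();print(o['eef_pos'],o['joint_vel'].round(3),need(o,(.480,.060,.088),140))
c=bot.camera("scene"); im=c["color"][:,:,::-1][60:220,190:390]
cv2.imwrite("pics/scene2.png",cv2.resize(im,None,fx=3.5,fy=3.5,interpolation=cv2.INTER_CUBIC))
# where the tcp and fingers' midpoint projects
print(P(c,o['eef_pos']),(P(c,o['eef_pos'])-[190,60])*3.5, (P(c,[[.48,.06,.14],[.478,.0583,.14],[.483,.062,.14]])-[190,60])*3.5)
E
```

```text
clock: 2.08
eef_pos: [0.4783, 0.0622, 0.1874]
tool_rot: [-0.641, -0.297, 0.298, 0.642]
ft_force: [0.4, -0.5, 0.7]
grip_width: 0.0638
[0.47826865 0.06224396 0.18737776] [-0.003  0.063 -0.177 -0.246  0.001 -0.001] (array([-0.02,  3.97, -0.12]), array([-0.01, -0.02, -0.01]))
[[290.78040404 129.57133158]] [[352.73141415 243.49966052]] [[340.42650704 312.59878438]
 [338.14817719 309.69090839]
 [342.88465084 316.79963111]]
```

View pics/scene2.png

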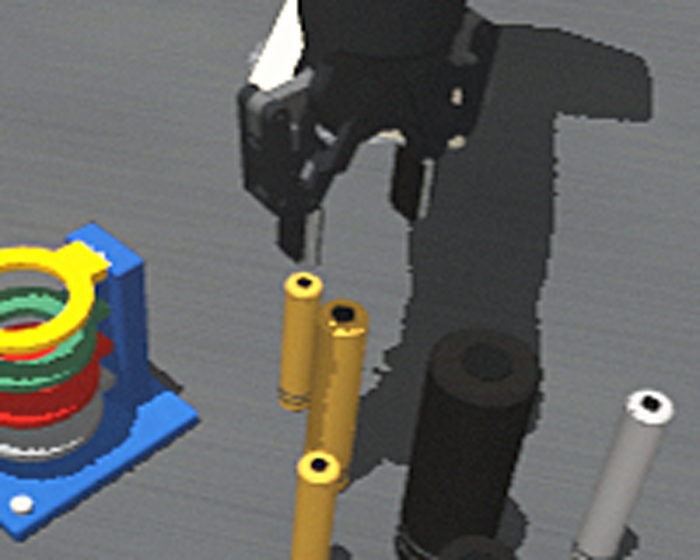

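```bash
python3 -m handwheel '[[0,0.4,-0.05,0,0,0],[0,0.8,-0.1,0,0,0],[0,1.2,-0.1,0,0,0],[0,1.6,-0.1,0,0,0],[0,2,-0.1,0,0,0]]'; python3 - <<'E'
from workcell import bot
from h import *
o=bot.get_obs();print(need(o,(.480,.060,.088),140))
c=bot.camera("scene"); im=c["color"][:,:,::-1][60:220,190:390]
cv2.imwrite("pics/scene3.png",cv2.resize(im,None,fx=3.5,fy=3.5,interpolation=cv2.INTER_CUBIC))
E
```

```text
clock: 2.75
eef_pos: [0.4811, 0.06, 0.1382]
tool_rot: [-0.642, -0.297, 0.297, 0.642]
ft_force: [-0.9, -0.0, -0.5]
grip_width: 0.0641
(array([-0.03,  2.01,  0.03]), array([-0.  , -0.03,  0.  ]))
```

View pics/scene3.png

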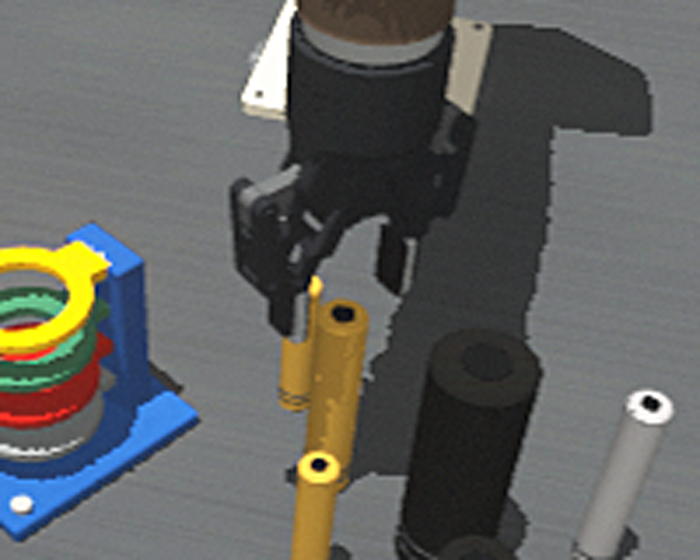

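The fingers straddle B: tips at about (298,335) and (395,290), with the shaft top at (343,315) between them. I'll descend the rest of the way.

```bash
python3 -m handwheel '[[0,0.5,0,0,0,0],[0,1,0,0,0,0],[0,1.5,0,0,0,0],[0,2,0,0,0,0],[0,2,0,0,0,0]]'; python3 -m handwheel '[[0,0,0,0,0,0],[0,0,0,0,0,0],[0,0,0,0,0,0],[0,0,0,0,0,0],[0,0,0,0,0,0]]' -1;python3 -m handwheel '[[0,0,0,0,0,0],[0,0,0,0,0,0],[0,0,0,0,0,0],[0,0,0,0,0,0],[0,0,0,0,0,0]]' -1; python3 - <<'E'
from workcell import bot
from h import *
c=bot.camera("scene"); im=c["color"][:,:,::-1][60:220,190:390]
cv2.imwrite("pics/scene4.png",cv2.resize(im,None,fx=3.5,fy=3.5,interpolation=cv2.INTER_CUBIC))
E
```

```text
clock: 3.42
eef_pos: [0.48, 0.0599, 0.0875]
tool_rot: [-0.641, -0.296, 0.298, 0.642]
ft_force: [0.8, -1.1, -0.2]
grip_width: 0.0641
clock: 4.05
eef_pos: [0.4812, 0.0605, 0.0896]
tool_rot: [-0.641, -0.298, 0.297, 0.642]
ft_force: [-2.1, 2.1, 6.1]
grip_width: 0.0285
clock: 4.68
eef_pos: [0.4812, 0.0605, 0.0896]
tool_rot: [-0.641, -0.298, 0.297, 0.642]
ft_force: [-2.2, 1.0, 5.3]
grip_width: 0.0284
```

View pics/scene4.png

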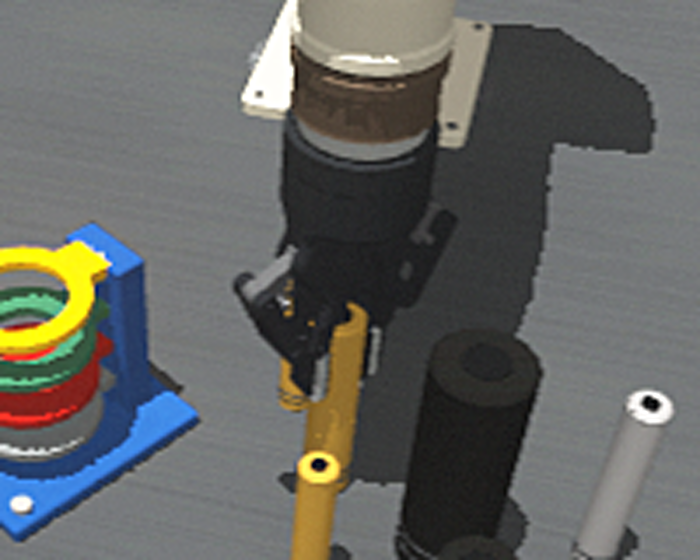

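Gripped B, with a width of 28.4 mm. Now I'll lift.

```bash
python3 -m handwheel '[[0,-0.3,0,0,0,0],[0,-0.9,0,0,0,0],[0,-1.6,0,0,0,0],[0,-2.4,0,0,0,0],[0,-3.2,0,0,0,0]]';python3 -m handwheel '[[0,-0.8,0,0,0,0],[0,-1.6,0,0,0,0],[0,-2.4,0,0,0,0],[0,-3.0,0,0,0,0],[0,-3.2,0,0,0,0]]'; python3 - <<'E'
from workcell import bot
from h import *
o=bot.get_obs();print(need(o,(.503,-.124,o['eef_pos'][2]),140), need(o,(.503,-.124,.2),100),o['joint_pos'].round(2))
c=bot.camera("scene"); im=c["color"][:,:,::-1][30:230,170:390]
cv2.imwrite("pics/scene5.png",cv2.resize(im,None,fx=3,fy=3,interpolation=cv2.INTER_CUBIC))
E
```

```text
clock: 5.35
eef_pos: [0.4803, 0.0595, 0.1684]
tool_rot: [0.642, 0.296, -0.298, -0.642]
ft_force: [0.2, -0.2, -6.5]
grip_width: 0.0287
clock: 5.98
eef_pos: [0.4813, 0.0599, 0.2492]
tool_rot: [0.642, 0.297, -0.297, -0.642]
ft_force: [-0.2, -0.3, -7.4]
grip_width: 0.0285
(array([-5.05,  0.  , -5.42]), array([ 0.  , -0.03,  0.  ])) (array([-5.05,  1.97, -5.42]), array([0.  , 3.97, 0.  ])) [ 0.12  0.2   0.    1.37 -0.   -0.74]
```

View pics/scene5.png

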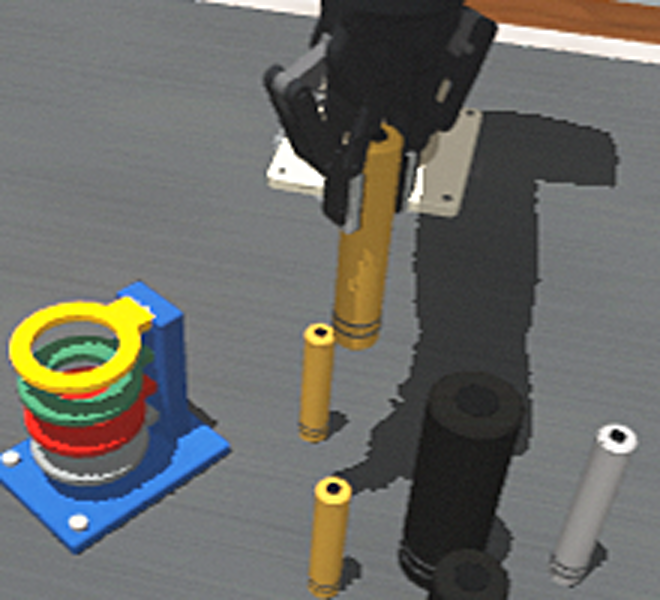

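```bash
python3 -m handwheel '[[-0.6,0,-0.6,0,0,0],[-1.6,0,-1.7,0,0,0],[-2.8,0,-3.0,0,0,0],[-4,0,-4.3,0,0,0],[-4.7,0,-5.05,0,0,0]]';python3 -m handwheel '[[-0.3,0,-0.3,0,0,0],[-0.35,0,-0.37,0,0,0],[-0.35,0,-0.37,0,0,0],[-0.35,0,-0.37,0,0,0],[-0.35,0,-0.37,0,0,0]]'; python3 - <<'E'
from workcell import bot
from h import *
o=bot.get_obs();print(need(o,(.503,-.124,o['eef_pos'][2]),140))
for n in("scene","top"):
    c=bot.camera(n); np.savez(n+"6.npz",**c)
    im=c["color"][:,:,::-1]; im=im[140:300,250:450] if n=="top" else im[50:220,120:300]
    cv2.imwrite(f"pics/{n}6.png",cv2.resize(im,None,fx=3.5,fy=3.5,interpolation=cv2.INTER_CUBIC))
E
```

```text
clock: 6.65
eef_pos: [0.5009, -0.1133, 0.2475]
tool_rot: [-0.642, -0.296, 0.297, 0.642]
ft_force: [-0.3, 0.6, -6.7]
grip_width: 0.0285
clock: 7.28
eef_pos: [0.5028, -0.1231, 0.249]
tool_rot: [-0.641, -0.298, 0.297, 0.641]
ft_force: [-0.1, 0.7, -5.7]
grip_width: 0.0287
(array([-0.02, -0.  , -0.03]), array([ 0.  , -0.02,  0.  ]))
```

View pics/scene6.png

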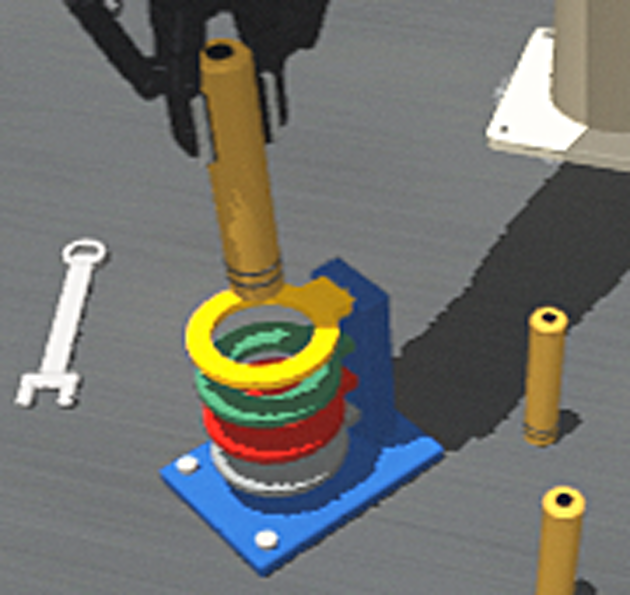

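View pics/top6.png

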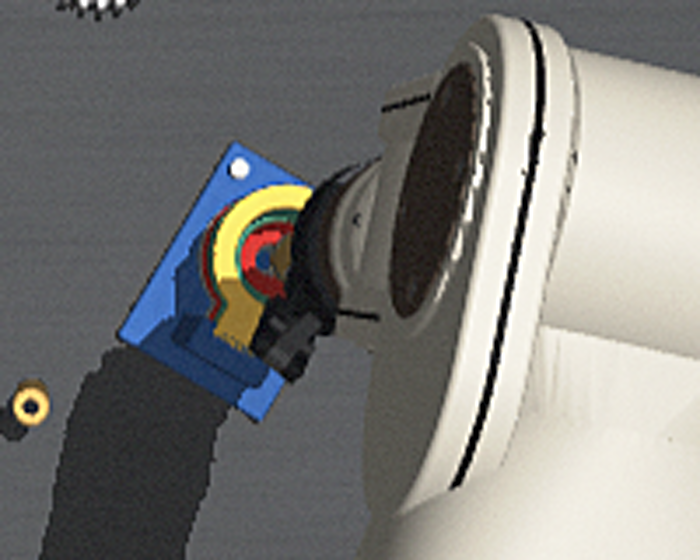

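```bash
python3 - <<'E'
from h import *
s=load("scene6")
f=lambda u,v:(120+u/3.5,50+v/3.5)
print("foot expected px",(P(s,[[.503,-.123,.1595],[.503,-.123,.2995]])-[120,50])*3.5)
h=cv2.cvtColor(s["color"],cv2.COLOR_RGB2HSV)
m=cv2.inRange(h,(10,80,50),(24,255,255));m[:,:175]=0;m[:,202:]=0;m[136:]=0;m[:58]=0
# axis by row centres
for v in (75,90,100,110,120,125,128,130,132,134):
    u=np.where(m[v])[0];print(v,u.min() if len(u) else None,u.max() if len(u) else None,end=" | ")
im=s["color"][:,:,::-1].copy()
im=cv2.resize(im[45:170,150:250],None,fx=6,fy=6,interpolation=cv2.INTER_NEAREST)[:600]
def ci(x,y,z,r,col):
    a=np.linspace(0,2*np.pi,60);q=((P(s,np.c_[x+r*np.cos(a),y+r*np.sin(a),0*a+z])-[150,45]+.5)*6).astype(np.int32)
    cv2.polylines(im,[q],True,col,1)
ci(.503,-.123,.1595,.015,(255,0,255));ci(.503,-.123,.2995,.015,(255,0,255))
ci(.5044,-.1229,.13,.03,(255,255,0));ci(.5044,-.1229,.13,.043,(255,255,0))
cv2.imwrite("pics/o6.png",im)
E
```

```text
foot expected px [[255.04200443 286.62291173]
 [218.83748007  50.14353368]]
75 177 193 | 90 181 195 | 100 180 196 | 110 182 197 | 120 184 199 | 125 185 199 | 128 185 200 | 130 186 200 | 132 185 201 | 134 181 201 |
```

View pics/o6.png

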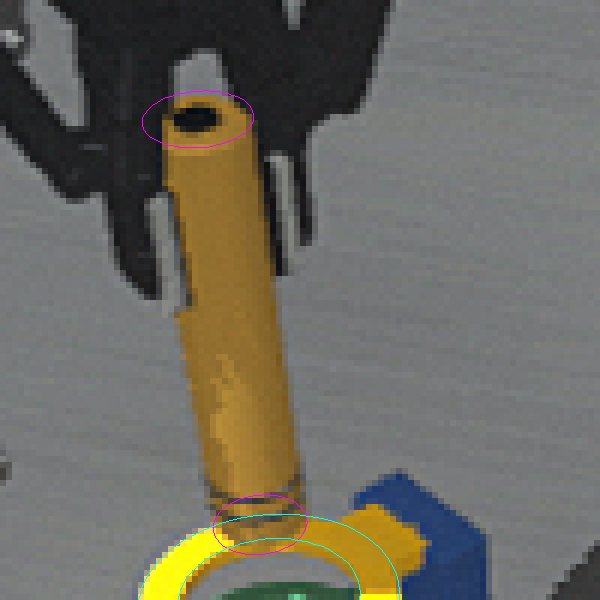

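The overlay shows the shaft upright, with its foot where expected and the gauge axis fitting within 2 mm. I'll lower it, and slow down near the red ring.

```bash
python3 -m handwheel '[[0,0.3,-0.05,0,0,0],[0,0.6,-0.05,0,0,0],[0,0.9,-0.05,0,0,0],[0,1.2,-0.05,0,0,0],[0,1.5,-0.05,0,0,0]]';python3 -m handwheel '[[0,0.3,0,0,0,0],[0,0.6,0,0,0,0],[0,0.9,0,0,0,0],[0,1.2,0,0,0,0],[0,1.4,0,0,0,0]]'; python3 - <<'E'
from workcell import bot
from h import *
o=bot.get_obs();print(o['eef_pos'],o['ft_force'],o['ft_torque'])
c=bot.camera("scene")
cv2.imwrite("pics/s7.png",cv2.resize(c["color"][60:200,140:260,::-1],None,fx=4,fy=4,interpolation=cv2.INTER_CUBIC))
E
```

```text
clock: 8.0
eef_pos: [0.5036, -0.1247, 0.2107]
tool_rot: [-0.642, -0.297, 0.297, 0.642]
ft_force: [0.1, 0.7, -5.7]
grip_width: 0.0286
clock: 8.62
eef_pos: [0.5035, -0.1246, 0.1757]
tool_rot: [-0.642, -0.297, 0.297, 0.642]
ft_force: [-0.2, 0.3, -6.6]
grip_width: 0.0289
[ 0.50354459 -0.12464913  0.17573372] [-0.15626356  0.26032615 -6.59899789] [0.02709741 0.00911479 0.04178724]
```

View pics/s7.png

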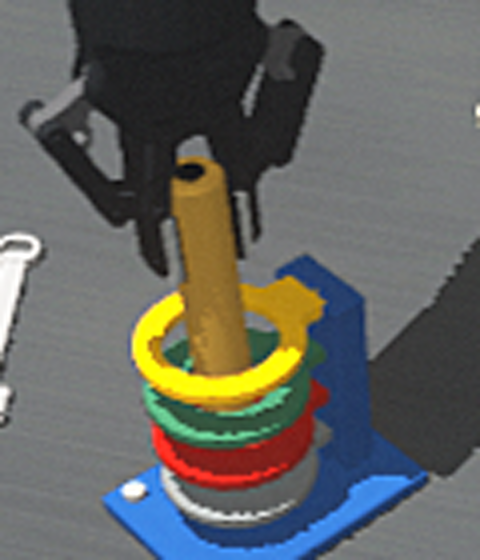

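```bash
python3 -m handwheel '[[0,0.1,0,0,0,0],[0,0.2,0,0,0,0],[0,0.3,0,0,0,0],[0,0.4,0,0,0,0],[0,0.5,0,0,0,0]]';python3 -m handwheel '[[0,0.02,0,0,0,0],[0,0.04,0,0,0,0],[0,0.06,0,0,0,0],[0,0.08,0,0,0,0],[0,0.1,0,0,0,0]]'
```

```text
clock: 9.3
eef_pos: [0.5038, -0.1247, 0.1637]
tool_rot: [0.642, 0.297, -0.297, -0.642]
ft_force: [-0.3, -0.1, -6.1]
grip_width: 0.0287
clock: 9.93
eef_pos: [0.5037, -0.1247, 0.1614]
tool_rot: [0.642, 0.297, -0.297, -0.642]
ft_force: [-1.1, -0.1, -6.2]
grip_width: 0.0286
```

```bash
python3 -m handwheel '[[0,0.015,0,0,0,0],[0,0.03,0,0,0,0],[0,0.045,0,0,0,0],[0,0.06,0,0,0,0],[0,0.06,0,0,0,0]]'
```

```text
clock: 10.55
eef_pos: [0.5037, -0.1247, 0.1598]
tool_rot: [-0.642, -0.297, 0.297, 0.642]
ft_force: [0.2, -1.2, -6.4]
grip_width: 0.0287
```

```bash
python3 -m handwheel '[[0,0.01,0,0,0,0],[0,0.02,0,0,0,0],[0,0.03,0,0,0,0],[0,0.04,0,0,0,0],[0,0.04,0,0,0,0]]'
```

```text
clock: 11.18
eef_pos: [0.5039, -0.1247, 0.1596]
tool_rot: [0.642, 0.297, -0.297, -0.641]
ft_force: [-2.6, 1.1, 3.0]
grip_width: 0.0284
```

Contact: the vertical force went from −6.4 to +3 N with the foot at about 70 mm, which is the red ring. I'll look before releasing.

```bash
python3 - <<'E'
from workcell import bot
from h import *
c=bot.camera("scene")
print((P(c,[[.5037,-.1247,.21]])-[140,60])*4)
cv2.imwrite("pics/s8.png",cv2.resize(c["color"][60:200,140:260,::-1],None,fx=4,fy=4,interpolation=cv2.INTER_CUBIC))
E
```

```text
[[194.04981953 200.62489211]]
```

View pics/s8.png

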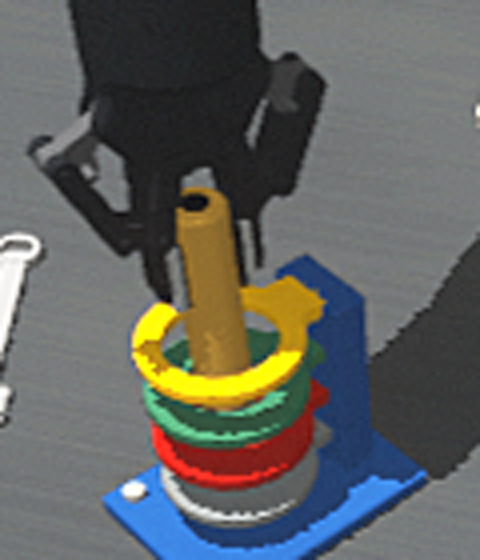

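The shaft top is at crop (196,202), where (194,201) is predicted for a top at z = 0.21, so it is seated on red. Releasing.

```bash
python3 -m handwheel '[[0,0,0,0,0,0],[0,0,0,0,0,0],[0,0,0,0,0,0],[0,0,0,0,0,0],[0,0,0,0,0,0]]' 0.4;python3 -m handwheel '[[0,0,0,0,0,0],[0,0,0,0,0,0],[0,0,0,0,0,0],[0,0,0,0,0,0],[0,0,0,0,0,0]]' 0.4; python3 - <<'E'
from workcell import bot
from h import *
c=bot.camera("scene")
cv2.imwrite("pics/s9.png",cv2.resize(c["color"][60:200,140:260,::-1],None,fx=4,fy=4,interpolation=cv2.INTER_CUBIC))
E
```

```text
clock: 11.85
eef_pos: [0.5038, -0.1248, 0.1588]
tool_rot: [0.642, 0.297, -0.297, -0.642]
ft_force: [-0.1, -0.2, 0.5]
grip_width: 0.0599
clock: 12.48
eef_pos: [0.5037, -0.1247, 0.1588]
tool_rot: [-0.642, -0.297, 0.297, 0.642]
ft_force: [-0.1, 0.2, 1.1]
grip_width: 0.0599
```

View pics/s9.png

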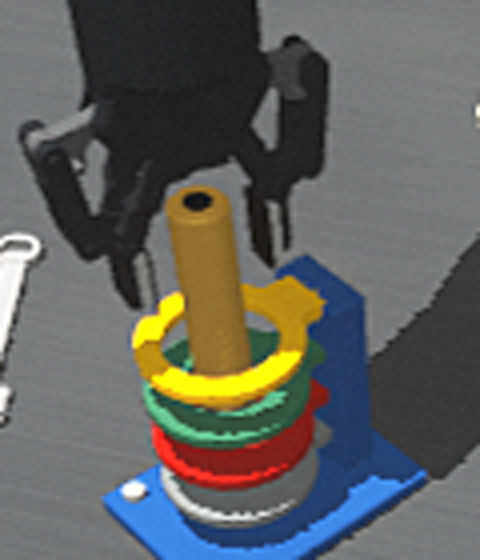

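The shaft stands free, with its top at (197,200). I'll retreat straight up.

```bash
python3 -m handwheel '[[0,-0.3,0,0,0,0],[0,-0.8,0,0,0,0],[0,-1.4,0,0,0,0],[0,-2.0,0,0,0,0],[0,-2.6,0,0,0,0]]';python3 -m handwheel '[[0,-0.6,0,0,0,0],[0,-1.2,0,0,0,0],[0,-1.6,0,0,0,0],[0,-1.8,0,0,0,0],[0,-1.8,0,0,0,0]]'; python3 -m handwheel '[[1,0,1,0,0,0],[2,0,2,0,0,0],[3,0,3,0,0,0],[3.5,0,3.5,0,0,0],[3.5,0,3.5,0,0,0]]'; python3 - <<'E'
from workcell import bot
from h import *
c=bot.camera("scene")
cv2.imwrite("pics/s10.png",c["color"][:,:,::-1])
c=bot.camera("top");np.savez("top10.npz",**c)
cv2.imwrite("pics/t10.png",cv2.resize(c["color"][130:290,130:370,::-1],None,fx=3,fy=3))
E
```

```text
clock: 13.15
eef_pos: [0.504, -0.1248, 0.2254]
tool_rot: [0.642, 0.297, -0.297, -0.641]
ft_force: [-0.7, 1.0, 0.2]
grip_width: 0.0598
clock: 13.78
eef_pos: [0.5038, -0.1248, 0.269]
tool_rot: [0.642, 0.297, -0.297, -0.642]
ft_force: [0.9, 0.2, 0.3]
grip_width: 0.06
clock: 14.4
eef_pos: [0.4935, -0.0008, 0.2685]
tool_rot: [0.641, 0.298, -0.298, -0.641]
ft_force: [-0.0, 0.3, 1.2]
grip_width: 0.0601
```

View pics/s10.png

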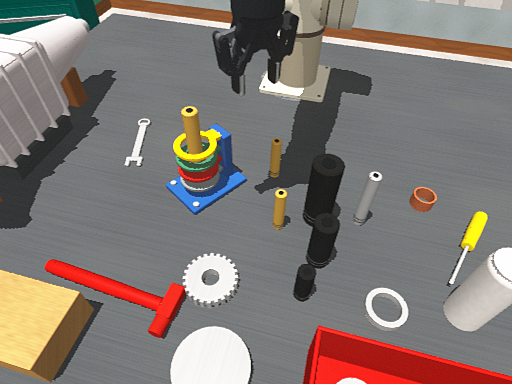

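View pics/t10.png

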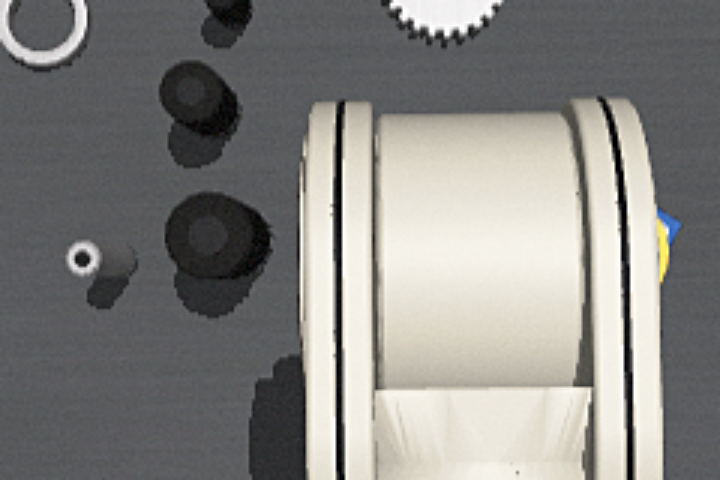

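The brass shaft stands upright in the gauge (scene (190,112)). The steel shaft (375,178), the three black shafts and the small brass shafts are where they were. The arm is clear of everything, so I'm handing in.

```bash
python3 -c "
from workcell import bot
print(bot.job_done())"
```

```text
the job is handed in; nothing more can be done
None
```

The brass shaft is standing upright on the gauge's red ring, released, and the job is handed in at about 14.5 s on the clock.

- **Choice:** I picked the largest of the three brass shafts (top view (242,228)), after checking it in a crop.
- **Grip:** The fingers closed about 40 mm above the shaft's centre, with a measured opening of 28.5 mm. That is a little under the 30 mm diameter; I did not look into why, and the grip held.
- **Lowering:** I lowered it slowly until the vertical force went from −6.4 to +3 N, with the foot at about 70 mm, the height of the red ring. The picture agreed, with the shaft top within about 1 pixel of where it should be, so I let go.
- **Last checks:** The final scene picture shows the shaft still upright in the gauge, the arm clear, and the steel, black and small brass shafts unmoved. The force readings I saw stayed within about 8 N.
- **What disagreed:** The two cameras differed by 3 to 4 mm on position, so I used the average; that was inside the gauge's 8 mm clearance. The arm hid the gauge from the top camera at the end, so the final check rests on the scene view alone.

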